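# Crank the parts pot to the front and close it with an upturned pot

### The job

Use the crank to bring the open pot of small parts round on the turntable until it stands in line with the pointer at the front. Then take the empty upside-down pot of the same width from the sloping rack and close the parts pot with it, mouth-down, the two rims meeting all round: lower it until the rims touch before you let go, and leave the closed pair standing at the pointer. Leave the slim pot in the rack and do not tip the parts pot.

Things in the scene. Friction and masses are not known exactly. Their poses are not given: they have to be found in the camera images.
- turntable: Fixed grey base; origin on the table under the platter's axis, z up, the front pointer on its -x side. The black platter on it is a flat disc, radius 130 mm, top 40 mm above the table. A white lamp bar 22 mm wide, 250 mm long along y, hangs over the rear at x = 42 mm, underside 188 mm above the table, on a post at x = 168 mm. The crank's gearbox is 90 mm square, 50 mm high.
- pointer (a point): Top of the fixed front pointer, a 12 mm square dark steel post 52 mm tall at x = -146 mm of the turntable. A pot is in line when its centre lies on the line from the platter's axis to this post.
- platter (a joint): Angle of the platter, rad, 0 at the start, positive anticlockwise seen from above. It is geared to the crank: one full crank turn turns it 60 degrees (a sixth of a turn) the same way round.
- crank (a joint): Angle of the crank, rad, 0 at the start, positive anticlockwise seen from above; it can make 3.8 turns either way. Light friction, about 1 to 2 N at the grip; it stays where it is left.
- crank_axis (a point): Point on the crank's upright axis, 91 mm above the table, level with the middle of the crank's grip (on the turntable's gearbox, to the +y side).
- grip_mid (a point): Middle of the crank's upright black grip, a cylinder 18 mm in diameter and 50 mm tall (from 66 to 116 mm above the table) that spins freely on the crank arm, 45 mm from the crank's axis.
- parts_pot_mid (a point): Centre, half-way up, of the parts pot: an open aluminium pot 60 mm in outer diameter, 55 mm tall, wall 5 mm, standing loose and mouth-up on the platter about 85 mm from its axis, with small parts in it; about 150 g. z axis up, towards its mouth. It starts to one side, left or right.
- cover_pot_mid (a point): Centre, half-way up, of the empty pot that is to be the cover: aluminium, 60 mm in outer diameter, 55 mm tall, wall 5 mm, about 80 g, standing mouth-down on the rack's slope. z axis from its mouth to its closed end, square to the slope (30 degrees from vertical at the start).
- slim_pot_mid (a point): Centre, half-way up, of the slim empty pot, 42 mm in diameter and 55 mm tall, aluminium, also mouth-down on the slope, 105 to 130 mm beside the cover pot, on either side. Not to be used.
- rack: Fixed white rack: a plate 100 mm by 240 mm that slopes down 30 degrees towards its own -x side (roughly towards the robot), where a ledge 10 mm high stops the pots; y runs along the ledge. Origin on the table under the middle of the plate; the middle of the plate is 50 mm above the table.
- jar_mid (a point): Centre of a clear lidded jar, 42 mm in diameter and 65 mm tall, standing loose on the platter opposite the parts pot.
Things that resemble listed ones, but are neither listed nor needed, are in the scene too. Leave any orange, red or yellow look-alike of the part that bears cover_pot_mid alone.

How it is judged:
By the outcome, as a careful person would: the job done as asked, in the order asked, and still so for the second after the job is handed in, with the robot touching nothing.
It also fails if it takes over 72 s, if anything falls off the work surface, if the arm or the gripper's body presses on something with over 40 N, if the wrist force passes 120 N, or if a joint passes its speed limit or range.

### The arm

A 7-joint arm with a two-finger parallel gripper is mounted at the origin on the work surface. World frame = base frame: x ahead of the robot, y to its left, z up, the work surface at z = 0. Lengths are in mm, angles in rad, forces in N, time in s.
With the tool pointing down it reaches from about 400 to 875 mm from the base axis. Payload 4.4 kg.
Tool frame: the origin (TCP) lies on the centre line of the jaws, within the pads' length; the fingertips stand 25 mm ahead of it and the grasp point (between the pads) lies 6 mm ahead of it; x points along the fingers, y is the direction in which the jaws open and shut, and the axes are right-handed (so a half turn about x gives the same grasp; the last joint's range is limited). The gripper opens to 85 mm and grips with 20 to 120 N. Pads are 22 mm wide; open, the fingers measure 114 mm over their backs; the gripper's body (76 mm by 85 mm) begins 54 mm behind the grasp point. The pads swing forward as they close: fully open they stand 13 mm farther back than shut.
Start: joints at [1.191, 0.628, 0.038, 1.517, -0.027, 0.996, -0.02], TCP at [200.666, -618.264, 256.313] pointing down, gripper open.
Joint ranges: [-3.06, 3.06], [-0.37, 2.12], [-1.25, 1.32], [0.18, 2.47], [-1.1, 4.24], [0.23, 1.98], [-2.94, 2.94]. Speed limits (rad/s): [2.57, 2.57, 3.14, 3.14, 3.14, 3.14, 3.14].

### API

Orientations are given as [roll, pitch, yaw] about the fixed x, y, z axes, in that order (R = Rz(yaw) Ry(pitch) Rx(roll)).
In Python, from cell import * gives the robot as it stands. The module is installed in compiled form; this text tells all that it offers.
- The arm moves only by the tool jog_arm, never from a script. Its argument "series" is a list of rows, each a list of 3 entries, a list of its own where there are three numbers: the turn, a rotation vector about the tool's x, y, z in degrees, then the shift along the tool's x, y, z in mm, then the gripper's target within -1 to 1 (shut at 1, half-way at 0, fully open at -1). In form: [[[rx, ry, rz], [dx, dy, dz], hand], ...]. A call has 1 to 8 rows; each row shifts and turns the commanded pose from where the row before left it, along the tool's axes as they then stand; what a row does not reach is not made up. A row lasts 1/8 s, in which the tool goes at most 62.5 mm and 10.7 degrees, less where a joint would pass 70% of its speed; a pose out of reach is approached as far as the arm can. A call is refused whole if a number of a shift passes 62.5 or a number of a turn 10.7, either way. A call with a gripper value outside its range is refused whole. The fingers move at their own pace and stop on an object; the grip force is fixed at half the most. Time passes only in rows, so rows that do not move let the fingers close. It gives the time, the measured TCP pose, the force and the opening at its end, in the units of the state.
- read_state(): the state, without advancing time (a new reading comes with each control period).
- get_image(name): name is "scene" or "top"; returns a dict with "img" (420x560x3 uint8, red, green, blue), "range_z" (420x560 float32, mm along the optical axis (not along the pixel's ray), 0 where there is no reading), "fovy" (degrees; the focal length in pixels is half the picture's height over the tangent of half this angle, whatever the lens; pixels are square), "cx", "cy" (the principal point, pixels), "k1" (the pictures are not rectified: a ray, as slopes to the right and down, at radius r is drawn at 1 + k1 r^2 times it, then the intrinsics apply), "cam_to_world" (4x4, takes a point from camera to world coordinates). Camera axes: x right, y up, looking along -z (the intrinsics and any distortion apply to the point x, -y, -z); pixel columns grow to the right and rows downward; lengths in mm; the calibration is good to about 2 mm. A picture is of the moment at which its call begins.
- finish_job(): hands the job in, once; it reports no verdict.
The state is a dict: "clock": time; "qpos": joint angles; "qd": joint speeds; "tau": joint torques, N m; "eef_pos": TCP position; "tool_rot": TCP orientation; "force": force on the tool from outside, world axes, zero at the start; "torque": the same for the moment, N m; "width": finger opening in mm.
Only numpy, scipy, OpenCV 4.12 (cv2) and the standard library are available. Lean on these libraries where they do the work, as an engineer would, in place of code of your own. Each camera call takes 0.05 s, during which the arm holds its last target. There are 200 camera calls.

## Working session

There is one attempt and no reset: what is moved stays moved. The work goes in short steps, Python scripts to look and compute and a tool call to move; the robot and the scene stay as the last step left them, time stands still between calls to the robot, and variables do not carry over. Pictures are saved under pics/ and viewed, about 8 in all and at most 12, crops included, and the job is handed in when it is done.

Besides the shell and the picture viewer there is one more tool, called after "Request:" by a JSON object that holds its "name" and its "arguments", one argument or row to a line. jog_arm: Moves the arm, as the interface text tells. Its arguments: {"type":"object","properties":{"series":{"type":"array"}},"required":["series"]}

```bash
mkdir -p pics
cat > h.py <<'E'
from cell import *
import numpy as np, cv2
def save(n,f): 
    d=get_image(n); cv2.imwrite('pics/'+f,d['img'][:,:,::-1]); np.savez('pics/'+f+'.npz',**d); return d
def foc(d): return d['img'].shape[0]/2/np.tan(np.radians(float(d['fovy']))/2)
def ray(d,u,v):
    f=foc(d); K=np.array([[f,0,d['cx']],[0,f,d['cy']],[0,0,1]],float)
    p=cv2.undistortPoints(np.array([[[u,v]]],float),K,np.array([float(d['k1']),0,0,0]))[0,0]
    return p
def pt(d,u,v,z=None):
    """world point by depth (z None) or on plane z"""
    p=ray(d,u,v); T=d['cam_to_world']; c=np.array([p[0],-p[1],-1.])
    r=T[:3,:3]@c; o=T[:3,3]
    if z is None: s=float(d['range_z'][int(round(v)),int(round(u))])
    else: s=(z-o[2])/r[2]
    return o+s*r
def cloud(d):
    f=foc(d); K=np.array([[f,0,d['cx']],[0,f,d['cy']],[0,0,1]],float)
    h,w=d['range_z'].shape; uu,vv=np.meshgrid(np.arange(w),np.arange(h))
    p=cv2.undistortPoints(np.stack([uu,vv],-1).reshape(-1,1,2).astype(float),K,np.array([float(d['k1']),0,0,0])).reshape(h,w,2)
    T=d['cam_to_world']; c=np.dstack([p[...,0],-p[...,1],-np.ones((h,w))])*d['range_z'][...,None]
    return c@T[:3,:3].T+T[:3,3]
E
python3 - <<'E'
from h import *
for n in('scene','top'):
    d=save(n,n+'0.png'); print(n,d['fovy'],d['k1'],d['cam_to_world'].round(2).tolist())
print(read_state())
E
```

```text
scene 44.283085864030284 0.06513900096635979 [[-0.44, -0.6, 0.67, 1164.87], [0.9, -0.3, 0.32, 279.07], [0.0, 0.74, 0.67, 825.16], [0.0, 0.0, 0.0, 1.0]]
top 42.95856536780643 -0.15159888353573908 [[-0.02, 1.0, -0.06, 331.38], [-1.0, -0.02, -0.0, -89.13], [-0.0, 0.06, 1.0, 1286.29], [0.0, 0.0, 0.0, 1.0]]
{'clock': 0.1, 'qpos': array([ 1.19116352,  0.62921853,  0.03845659,  1.51821665, -0.02702674,
        0.99629436, -0.01997386]), 'qd': array([-0.00192807, -0.00258139, -0.00072643, -0.00173949,  0.001378  ,
       -0.00097192,  0.00082136]), 'tau': array([ 2.92120632e-03, -5.64533830e+01,  1.23047076e+00, -1.93974191e+01,
        1.12980188e-02,  5.45478018e-03,  3.49676350e-05]), 'eef_pos': array([ 200.54074688, -617.7801525 ,  255.52038835]), 'tool_rot': array([-1.5722983 ,  1.56917732,  1.88313034]), 'force': array([-0.60076477, -1.02294509, -0.60891222]), 'torque': array([ 0.01752985, -0.04221306, -0.02309281]), 'width': 85.18627442774485}
```

View pics/scene0.png

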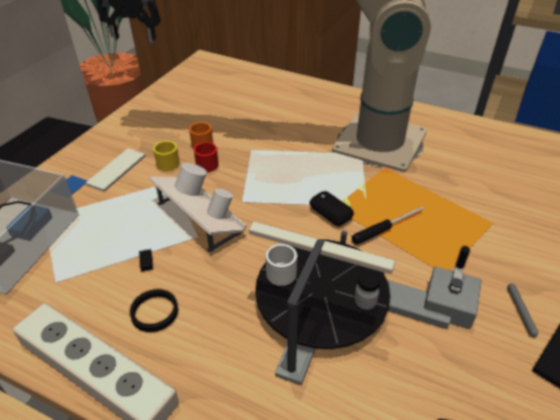

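View pics/top0.png

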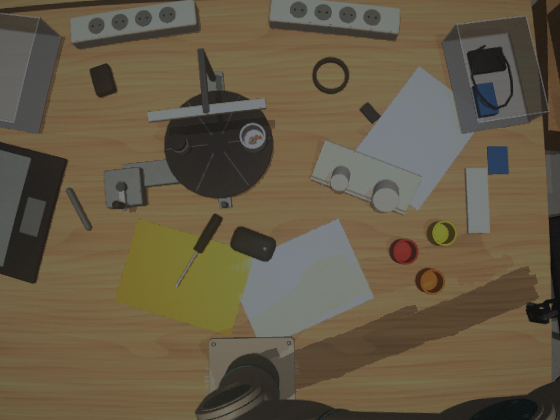

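The scene view shows the platter at about (322,293), the parts pot at (282,264), the crank grip at (462,258), and the cover pot at (191,180) with the slim pot at (220,203). The top view shows the platter centre at about (218,143), pointer (225,203), parts pot (252,137), grip (122,190), cover pot (386,195) and slim pot (340,178).

```bash
python3 - <<'E'
from h import *
d=dict(np.load('pics/top0.png.npz')); C=cloud(d)
s=dict(np.load('pics/scene0.png.npz')); S=cloud(s)
def show(n,u,v): print(n,pt(d,u,v).round(0))
print('pointer',pt(d,225,201,52).round(1),'platter c',pt(d,218,143,40).round(1))
# platter: dark, z 35..45 both clouds
def circ(P):
    A=np.c_[2*P[:,:2],np.ones(len(P))]; x=np.linalg.lstsq(A,(P[:,:2]**2).sum(1),rcond=None)[0]; return x[:2],np.sqrt(x[2]+x[0]**2+x[1]**2)
m=((np.abs(C[...,2]-40)<8)&(d['img'].max(2)<75)).astype(np.uint8)
m[:, :160]=0;m[:,280:]=0
c=max(cv2.findContours(m,0,2)[0],key=cv2.contourArea); h=cv2.convexHull(c)[:,0]
P=np.array([pt(d,u,v,40) for u,v in h]); print('platter',circ(P))
for nm,Q in(('top',C),('scene',S)):
    q=Q.reshape(-1,3)
    def box(n,x,y,z,r):
        k=(np.hypot(q[:,0]-x,q[:,1]-y)<r)&(q[:,2]>z[0])&(q[:,2]<z[1])
        P=q[k]; 
        if len(P): print(nm,n,len(P),'med',np.median(P,0).round(1),'mid',((P.min(0)+P.max(0))/2).round(1),'ext',np.ptp(P,axis=0).round(0))
        return P
    g=pt(d,122,187,116); box('grip',g[0],g[1],(85,125),35)
    p=pt(d,252,137,95); P=box('pot',p[0],p[1],(88,102),40); 
    if len(P)>5: print(circ(P))
    g=pt(d,225,201,52); box('pointer',g[0],g[1],(45,58),20)
    for n,u,v in(('cover',386,195),('slim',340,178)):
        g=pt(d,u,v,100); P=box(n,g[0],g[1],(60,150),55)
        print(g.round(0))
show('covertop',385,190);show('slimtop',340,173)
# rack corners
for u,v in((327,142),(422,178),(406,213),(311,178)): show('rack',u,v)
for u,v in((107,170),(140,168),(144,204),(108,208)): show('gear',u,v)
show('grip',122,187)
E
python3 -c "
import cv2
a=cv2.imread('pics/top0.png')
b=cv2.resize(a[130:225,90:290],None,fx=4,fy=4,interpolation=2);c=cv2.resize(a[130:225,290:440],None,fx=4,fy=4,interpolation=2)
import numpy as np
c=cv2.copyMakeBorder(c,0,0,0,200,0);b=b*1
cv2.imwrite('pics/crop0.png',np.clip(np.vstack([b[:300],c[:300]]).astype(float)*1.5,0,255).astype('uint8'))" 2>&1|tail -1
```

```text
pointer [427.3  51.   52. ] platter c [566.4  67.3  40. ]
platter (array([563.25927135,  68.89450232]), np.float64(126.94325044246082))
top grip 8 med [426.7 285.4 111.3] mid [427.  285.8 102.3] ext [ 3.  6. 34.]
top pot 192 med [571.3 -17.1  94.8] mid [570.8 -16.9  94.5] ext [60. 59. 13.]
(array([570.28465605, -16.92255017]), np.float64(27.535434861034652))
top pointer 28 med [422.7  55.5  51.8] mid [430.2  51.6  50.3] ext [28. 19. 11.]
top cover 751 med [ 432.  -318.7   87.8] mid [ 439.  -323.8   84.8] ext [89. 74. 49.]
[ 429. -315.  100.]
top slim 434 med [ 473.8 -215.6   87.2] mid [ 483.6 -223.9   81.5] ext [79. 66. 43.]
[ 469. -213.  100.]
scene grip 76 med [429.4 288.3 101.2] mid [429.4 288.6 101.1] ext [ 8. 12. 32.]
scene pot 281 med [575.1 -14.7  93. ] mid [573.3 -17.   92.8] ext [60. 60.  9.]
(array([573.5353765, -16.3917826]), np.float64(27.326914222356752))
scene pointer 32 med [423.4  56.4  49.9] mid [423.2  56.   49.5] ext [15. 12.  8.]
scene cover 655 med [ 445.9 -310.8   82.9] mid [ 437.9 -318.9   83. ] ext [88. 70. 46.]
[ 429. -315.  100.]
scene slim 453 med [ 482.7 -209.5   81.3] mid [ 483.9 -219.7   80.5] ext [80. 61. 41.]
[ 469. -213.  100.]
covertop [ 440. -313.  101.]
slimtop [ 481. -213.   99.]
rack [ 557. -188.   72.]
rack [ 477. -424.    2.]
rack [ 392. -382.    1.]
rack [ 478. -151.   37.]
gear [509. 335.  45.]
gear [511. 254.  44.]
gear [427. 250.  25.]
gear [421. 348.  -1.]
grip [464. 291.  67.]
```

View pics/crop0.png

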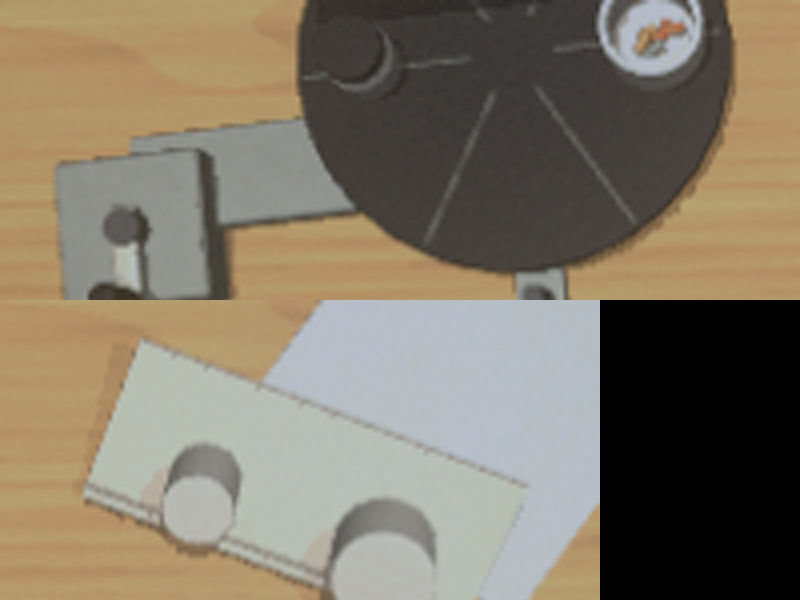

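The crop shows the crank hub at full-image (121,186.5) with the dark grip just below it at about (118,204). It also shows the cover pot's closed end at (385,195), and parts lying in the pot at (252,137). One more measuring round will refine these.

Run:
```python
from h import *
from scipy.optimize import least_squares
D={n:dict(np.load(f'pics/{n}0.png.npz')) for n in('top','scene')}
d=D['top']; Cs={n:cloud(D[n]) for n in D}
# platter with fixed radius
C=Cs['top']; m=((np.abs(C[...,2]-40)<8)&(d['img'].max(2)<75)).astype(np.uint8); m[:,:160]=0;m[:,280:]=0
h=cv2.convexHull(max(cv2.findContours(m,0,2)[0],key=cv2.contourArea))[:,0]
P=np.array([pt(d,u,v,40) for u,v in h])[:,:2]
print('platter',least_squares(lambda c:np.hypot(*(P-c).T)-130,[564,69],loss='soft_l1').x)
# pointer top, grip: dark blobs
for n,(u,v,w) in {'top':(118,204,14),'scene':(462,256,18)}.items():
    im=D[n]['img'].max(2); s=im[v-w:v+w,u-w:u+w]; k=(s<55).astype(np.uint8)
    num,l,st,ce=cv2.connectedComponentsWithStats(k); i=1+np.argmax(st[1:,4]); x,y,ww,hh,a=st[i]
    print(n,'grip blob box',x+u-w,y+v-w,ww,hh,a,'cen',ce[i]+[u-w,v-w],'as z116',pt(D[n],*(ce[i]+[u-w,v-w]),116).round(1),'z91',pt(D[n],*(ce[i]+[u-w,v-w]),91).round(1))
print('hub',pt(d,120.7,186.5,66).round(1),'gear c',[pt(d,u,v,50)[:2].round(1) for u,v in((104,171),(142,167.5),(144,204),(107,208))])
# cover
yr=np.array([.349,.937,0]);xr=np.array([.937,-.349,0])
n=np.array([-.5*.937,.5*.349,.866])
for k,C in Cs.items():
    q=C.reshape(-1,3)
    for nm,c0 in(('cover',(440,-316,100)),('slim',(481,-213,99))):
        r=q-np.array(c0); hgt=r@n; lat=r-hgt[:,None]*n
        s=(np.linalg.norm(lat,axis=1)<45)&(hgt>-12)&(hgt<20); t=q[s]
        hh=np.median((t-c0)@n); t=t[np.abs((t-c0)@n-hh)<6]
        # plane normal
        nv=np.linalg.svd(t-t.mean(0))[2][2]; nv*=np.sign(nv[2])
        print(k,nm,len(t),'mean',t.mean(0).round(1),'norm',nv.round(3),'ext yr',np.ptp(t@yr).round(1),'mid yr',((t@yr).max()+(t@yr).min())/2, t.mean(0)@yr)
    rp=q[(np.hypot(q[:,0]-500,q[:,1]+270)<35)&(q[:,2]>35)&(q[:,2]<100)]
    nv=np.linalg.svd(rp-rp.mean(0))[2][2]; nv*=np.sign(nv[2]); print('rackplane',rp.mean(0).round(1),nv.round(3),'yaw',np.degrees(np.arctan2(nv[1],-nv[0])*-1).round(1))
```

```text
platter [567.08456839  68.80983848]
top grip blob box 112 201 20 8 94 cen [119.05319149 204.95744681] as z116 [418.9 282.3 116. ] z91 [420.8 290.2  91. ]
scene grip blob box 457 247 12 21 145 cen [462.25517241 257.04137931] as z116 [447.8 291.2 116. ] z91 [422.5 291.7  91. ]
hub [465.8 294.2  66. ] gear c [array([505.7, 340.4]), array([511.3, 247.6]), array([424.8, 242.9]), array([417.3, 332.7])]
top cover 454 mean [ 422.3 -315.    92.8] norm [-0.448  0.193  0.873] ext yr 57.0 mid yr -148.48875468337286 -147.79450995522205
top slim 254 mean [ 463.1 -211.2   91.9] norm [-0.449  0.184  0.874] ext yr 40.6 mid yr -36.17026279019972 -36.29475584009119
rackplane [ 498.  -269.3   60.7] [-0.463  0.183  0.867] yaw -21.6
scene cover 227 mean [ 427.6 -311.1   92.3] norm [-0.416  0.215  0.884] ext yr 60.4 mid yr -146.64581781276223 -142.29824165314668
scene slim 154 mean [ 467.7 -208.    91. ] norm [-0.384  0.225  0.896] ext yr 38.4 mid yr -33.626307371619134 -31.613098530987806
rackplane [ 501.3 -270.5   60.2] [-0.439  0.176  0.881] yaw -21.9
```

Request:
{"name": "jog_arm", "arguments": {
  "series": [
    [[9, 0, 0], [0, 0, 0], -1],
    [[9, 0, 0], [0, 0, 0], -1],
    [[0, 0, 0], [0, -60, -20], -1],
    [[0, 0, 0], [0, -60, -20], -1],
    [[0, 0, 0], [0, -60, -20], -1],
    [[0, 0, 0], [0, -60, -20], -1],
    [[0, 0, 0], [0, -60, -15], -1],
    [[0, 0, 0], [0, -60, -15], -1]
  ]
}}

```text
clock: 1.1
eef_pos: [310.2, -259.1, 256.3]
tool_rot: [-2.829, 1.57, 0.312]
force: [1.8, 0.4, 0.2]
width: 85.5
```

Moves track well, and the tool is now square to the world (tool x = -Z, y = -Y, z = -X). The grip is at about (421,290.5) and the crank axis at (465.5,292). Next I go above the grip.

Request:
{"name": "jog_arm", "arguments": {
  "series": [
    [[0, 0, 0], [0, -61, -12], -1],
    [[0, 0, 0], [0, -61, -12], -1],
    [[0, 0, 0], [0, -61, -12], -1],
    [[0, 0, 0], [0, -61, -12], -1],
    [[0, 0, 0], [0, -61, -12], -1],
    [[0, 0, 0], [0, -61, -12], -1],
    [[0, 0, 0], [0, -61, -12], -1],
    [[0, 0, 0], [0, -61, -12], -1]
  ]
}}

```text
clock: 2.1
eef_pos: [406.1, 228.7, 256.2]
tool_rot: [1.945, 1.57, -1.197]
force: [1.4, -0.4, -0.4]
width: 85.4
```

Request:
{"name": "jog_arm", "arguments": {
  "series": [
    [[0, 0, 0], [0, -61, -14], -1],
    [[0, 0, 0], [40, 0, 0], -1],
    [[0, 0, 0], [20, 0, 0], -1],
    [[0, 0, 0], [0, 0, 0], -1]
  ]
}}

```text
clock: 2.6
eef_pos: [418.9, 287.0, 194.8]
tool_rot: [0.656, 1.567, -2.486]
force: [-0.1, -0.7, 0.9]
width: 85.4
```

Run:
```python
from h import *
d=save('scene','s1.png'); t=get_image('top')
s=read_state();print(s['eef_pos'].round(1),s['tool_rot'].round(3),s['qpos'].round(2))
a=cv2.resize(d['img'][150:345,370:560],None,fx=3,fy=3,interpolation=2)
cv2.imwrite('pics/s1c.png',a[:,:,::-1])
```

```text
[420.3 287.8 196.7] [-2.585  1.57   0.556] [-0.59  0.51 -0.09  1.97  0.07  0.66 -2.3 ]
```

View pics/s1c.png

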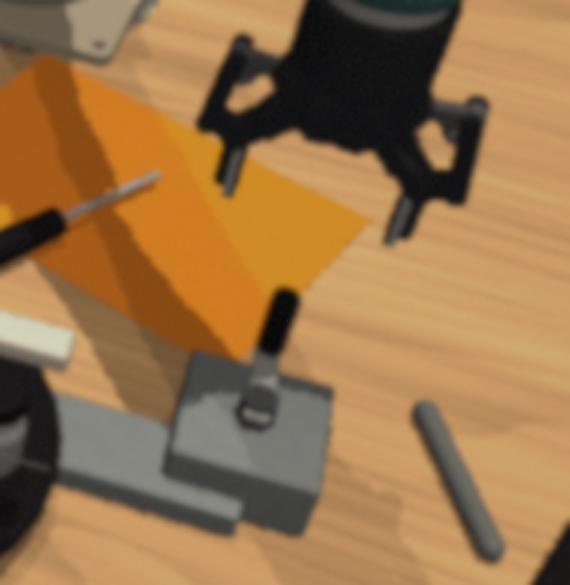

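The crop shows the jaws midway at (313,210), on the extension of the upright grip (286,298). I'm aligned, so I go down and grip.

Request:
{"name": "jog_arm", "arguments": {
  "series": [
    [[0, 0, 0], [40, -2, 0], -1],
    [[0, 0, 0], [40, 0, 0], -1],
    [[0, 0, 0], [14, 0, 0], -1],
    [[0, 0, 0], [0, 0, 0], 1],
    [[0, 0, 0], [0, 0, 0], 1],
    [[0, 0, 0], [0, 0, 0], 1],
    [[0, 0, 0], [0, 0, 0], 1],
    [[0, 0, 0], [0, 0, 0], 1]
  ]
}}

```text
clock: 3.7
eef_pos: [420.6, 290.3, 103.4]
tool_rot: [-2.489, 1.569, 0.652]
force: [-0.3, 0.2, 5.4]
width: 16.7
```

Gripped at 16.7 mm with a low force. The crank needs about -530° in all. I'll compute the arc increments.

```bash
cat > arc.py <<'E'
import sys,numpy as np
def arc(th0,steps,r=45,first=None):
    th=np.radians(np.r_[th0,th0+np.cumsum(steps)]); p=r*np.c_[np.cos(th),np.sin(th)]
    p=np.round(p*2)/2; dl=np.diff(p,axis=0)
    print(np.degrees(th[-1]).round(1),[[[0,0,0],[0,float(-b),float(-a)],1] for a,b in dl])
E
python3 -c "
from arc import *
arc(182,[-10]+[-20]*7); arc(32,[-20]*8); arc(-128,[-20]*8); arc(-288,[-20,-20,-10,0])"
```

```text
32.0 [[[0, 0, 0], [0, -8.0, -0.5], 1], [[0, 0, 0], [0, -14.5, -5.0], 1], [[0, 0, 0], [0, -12.5, -9.5], 1], [[0, 0, 0], [0, -8.0, -13.0], 1], [[0, 0, 0], [0, -3.5, -15.5], 1], [[0, 0, 0], [0, 2.0, -15.5], 1], [[0, 0, 0], [0, 7.5, -13.5], 1], [[0, 0, 0], [0, 11.5, -10.5], 1]]
-128.0 [[[0, 0, 0], [0, 14.5, -6.0], 1], [[0, 0, 0], [0, 16.0, -0.5], 1], [[0, 0, 0], [0, 14.5, 5.0], 1], [[0, 0, 0], [0, 12.5, 9.5], 1], [[0, 0, 0], [0, 8.0, 13.0], 1], [[0, 0, 0], [0, 3.5, 15.5], 1], [[0, 0, 0], [0, -2.0, 15.5], 1], [[0, 0, 0], [0, -7.5, 13.5], 1]]
-288.0 [[[0, 0, 0], [0, -11.5, 10.5], 1], [[0, 0, 0], [0, -14.5, 6.0], 1], [[0, 0, 0], [0, -16.0, 0.5], 1], [[0, 0, 0], [0, -14.5, -5.0], 1], [[0, 0, 0], [0, -12.5, -9.5], 1], [[0, 0, 0], [0, -8.0, -13.0], 1], [[0, 0, 0], [0, -3.5, -15.5], 1], [[0, 0, 0], [0, 2.0, -15.5], 1]]
-338.0 [[[0, 0, 0], [0, 7.5, -13.5], 1], [[0, 0, 0], [0, 11.5, -10.5], 1], [[0, 0, 0], [0, 7.0, -3.5], 1], [[0, 0, 0], [0, -0.0, -0.0], 1]]
```

Request:
{"name": "jog_arm", "arguments": {
  "series": [
    [[0, 0, 0], [0, -8, -0.5], 1],
    [[0, 0, 0], [0, -14.5, -5], 1],
    [[0, 0, 0], [0, -12.5, -9.5], 1],
    [[0, 0, 0], [0, -8, -13], 1]
  ]
}}

```text
clock: 4.2
eef_pos: [446.6, 335.9, 103.5]
tool_rot: [-1.305, 1.567, 1.839]
force: [-2.8, 2.8, 5.5]
width: 16.7
```

Request:
{"name": "jog_arm", "arguments": {
  "series": [
    [[0, 0, 0], [0, -3.5, -15.5], 1],
    [[0, 0, 0], [0, 2, -15.5], 1],
    [[0, 0, 0], [0, 7.5, -13.5], 1],
    [[0, 0, 0], [0, 11.5, -10.5], 1]
  ]
}}

```text
clock: 4.7
eef_pos: [505.1, 316.4, 103.5]
tool_rot: [-2.431, 1.566, 0.711]
force: [-0.2, 2.2, 6.3]
width: 16.6
```

Request:
{"name": "jog_arm", "arguments": {
  "series": [
    [[0, 0, 0], [0, 14.5, -6], 1],
    [[0, 0, 0], [0, 16, -0.5], 1],
    [[0, 0, 0], [0, 14.5, 5], 1],
    [[0, 0, 0], [0, 12.5, 9.5], 1]
  ]
}}

```text
clock: 5.2
eef_pos: [493.5, 259.3, 103.2]
tool_rot: [-1.178, 1.567, 1.964]
force: [-7.5, 11.0, 7.6]
width: 16.8
```

The path fits a circle centred at about (465.5,294.5), so my centre is 2.5 mm low in y. I'll mend that in the next row.

Request:
{"name": "jog_arm", "arguments": {
  "series": [
    [[0, 0, 0], [0, 6, 13], 1],
    [[0, 0, 0], [0, 3, 15.5], 1],
    [[0, 0, 0], [0, -2, 15.5], 1],
    [[0, 0, 0], [0, -7.5, 13.5], 1],
    [[0, 0, 0], [0, -11.5, 10.5], 1],
    [[0, 0, 0], [0, -14.5, 6], 1],
    [[0, 0, 0], [0, -16, 0.5], 1],
    [[0, 0, 0], [0, -14.5, -5], 1]
  ]
}}

```text
clock: 6.2
eef_pos: [424.2, 313.4, 103.2]
tool_rot: [0.856, 1.567, -2.286]
force: [-2.8, -0.5, 12.5]
width: 16.4
```

Request:
{"name": "jog_arm", "arguments": {
  "series": [
    [[0, 0, 0], [0, -12.5, -9.5], 1],
    [[0, 0, 0], [0, -8, -13], 1],
    [[0, 0, 0], [0, -3.5, -15.5], 1],
    [[0, 0, 0], [0, 2, -15.5], 1],
    [[0, 0, 0], [0, 7.5, -13.5], 1],
    [[0, 0, 0], [0, 0, 0], 1],
    [[0, 0, 0], [0, 0, 0], 1]
  ]
}}

```text
clock: 7.08
eef_pos: [495.3, 328.8, 103.5]
tool_rot: [-2.828, 1.566, 0.312]
force: [3.7, 2.7, 6.4]
width: 16.8
```

```bash
cat > pot.py <<'E'
from h import *
import sys
def pot():
    out=[]
    for n in('top','scene'):
        d=save(n,f'{n}_{sys.argv[1]}.png'); q=cloud(d); 
        b=(q[...,2]>87)&(q[...,2]<103)&(q[...,0]<600)&(q[...,0]>400)&(abs(q[...,1]-20)<90)
        P=q[b]; A=np.c_[2*P[:,:2],np.ones(len(P))]
        if len(P)<10: print(n,'none'); continue
        # outer-extent centre
        print(n,len(P),'mid',((P.min(0)+P.max(0))/2).round(1),'ext',np.ptp(P,axis=0).round(1),'med',np.median(P,0).round(1))
pot(); s=read_state(); print(s['eef_pos'].round(1),s['force'].round(1),s['clock'])
E
python3 pot.py a
```

```text
top 194 mid [481.9  52.4  94.4] ext [57.6 59.  14.7] med [481.8  52.3  94.8]
scene 173 mid [477.   52.8  92. ] ext [49.8 59.4  9.6] med [467.8  49.7  93. ]
[495.2 328.9 103.5] [3.3 1.6 6. ] 7.175
```

View pics/top_a.png

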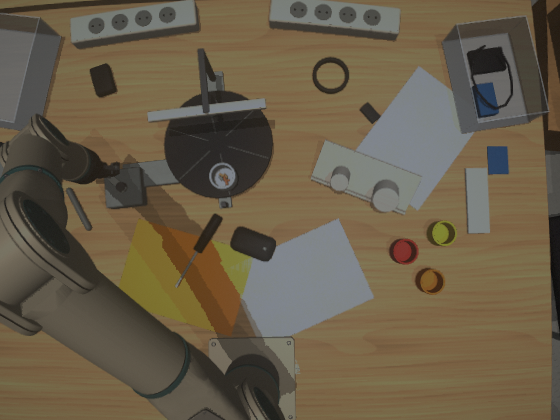

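The pot now sits at (222,176), near the pointer at (225,203). I'll get the pointer line from the post, the lamp bar and the axis before the last nudge.

Run:
```python
from h import *
for n in('top','scene'):
    d=dict(np.load(f'pics/{n}0.png.npz')); q=cloud(d).reshape(-1,3); 
    b=q[(q[:,2]>180)&(q[:,2]<215)&(abs(q[:,0]-608)<35)&(abs(q[:,1]-68)<140)]
    m=b.mean(0); v=np.linalg.svd(b[:,:2]-m[:2])[2][0]; v*=np.sign(v[1]); print(n,'bar',len(b),m.round(1),'yaw',np.degrees(np.arctan2(-v[0],v[1])).round(2), 'mid along',((b[:,:2]@v).max()+(b[:,:2]@v).min())/2, 'ctr', (m[:2]+v*(((b[:,:2]@v).max()+(b[:,:2]@v).min())/2-m[:2]@v)).round(1),np.ptp(b[:,:2]@v))
    b=q[(q[:,2]>43)&(q[:,2]<57)&(abs(q[:,0]-423)<13)&(abs(q[:,1]-55)<12)]; print('post',len(b),b.min(0).round(1),b.max(0).round(1),b.mean(0).round(1))
    b=q[(q[:,2]>44)&(q[:,2]<56)&(abs(q[:,0]-465)<60)&(abs(q[:,1]-291)<60)]
    (c,s,a)=cv2.minAreaRect(b[:,:2].astype(np.float32)); print('gear',np.round(c,1),np.round(s,1),round(a,1))
t=dict(np.load('pics/top_a.png.npz'))['img'][155:225,190:260];s=dict(np.load('pics/scene_a.png.npz'))['img'][215:285,310:380]
cv2.imwrite('pics/c2.png',np.hstack([cv2.resize(x,None,fx=5.5,fy=5.5,interpolation=2) for x in(t,s)])[:,:,::-1])
```

```text
top bar 1411 [608.3  70.1 202.3] yaw 5.1 mid along 18.14488933233102 ctr [608.1  72.5] 250.0750046049559
post 27 [416.1  49.8  43.5] [427.6  61.   55.6] [421.9  55.4  51.4]
gear [466.8 294.7] [89.6 91.6] 4.5
scene bar 2104 [613.1  78.  199.3] yaw 5.07 mid along 18.13598301580255 ctr [613.5  72.6] 248.33439648302064
post 38 [415.5  50.   43.1] [430.8  62.4  53.2] [424.   56.6  48.9]
gear [467.8 295.5] [93.9 89.7] 5.0
```

View pics/c2.png

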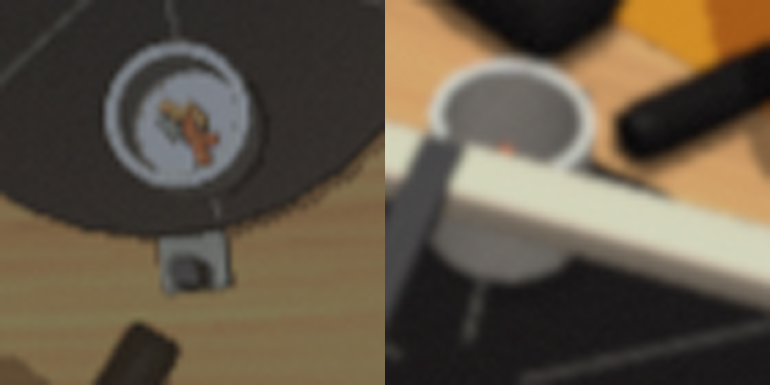

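The bar, gearbox and axis all agree on a turntable yaw of 5.1°, with the axis at (566.3,68.8). The pot is at 11.0°, so it needs -5.9° at the platter, which is about -35.5° at the crank.

Request:
{"name": "jog_arm", "arguments": {
  "series": [
    [[0, 0, 0], [0, 12.5, -9], 1],
    [[0, 0, 0], [0, 11, -5.5], 1],
    [[0, 0, 0], [0, 0, 0], 1],
    [[0, 0, 0], [0, 0, 0], 1]
  ]
}}

```text
clock: 7.68
eef_pos: [509.6, 303.7, 103.4]
tool_rot: [2.913, 1.567, -0.231]
force: [2.4, -1.2, 7.4]
width: 16.7
```

```bash
python3 pot.py b
```

```text
top 184 mid [480.2  61.8  94.4] ext [56.2 58.9 14.3] med [481.5  61.7  94.7]
scene 179 mid [476.6  62.2  92. ] ext [51.6 58.4  9.9] med [465.   58.3  92.8]
[509.5 303.9 103.5] [ 3.6 -0.3  8.9] 7.775
```

The pot centre is now at 4.7° against the 5.1° line, about 0.6 mm off. I'll release, lift and travel towards the rack.

Request:
{"name": "jog_arm", "arguments": {
  "series": [
    [[0, 0, 0], [0, 0, 0], -1],
    [[0, 0, 0], [0, 0, 0], -1],
    [[0, 0, 0], [0, 0, 0], -1],
    [[0, 0, 0], [-30, 0, 0], -1],
    [[0, 0, 0], [-60, 0, 0], -1],
    [[0, 0, 0], [-60, 0, 0], -1],
    [[0, 0, 0], [0, 20, 40], -1],
    [[0, 0, 0], [0, 40, 40], -1]
  ]
}}

```text
clock: 8.78
eef_pos: [426.0, 246.5, 252.8]
tool_rot: [-2.213, 1.569, 0.931]
force: [-0.0, -1.0, 0.3]
width: 85.6
```

Request:
{"name": "jog_arm", "arguments": {
  "series": [
    [[0, 0, 0], [0, 60, 10], -1],
    [[0, 0, 0], [0, 60, 0], -1],
    [[0, 0, 0], [0, 60, 0], -1],
    [[0, 0, 0], [0, 60, 0], -1],
    [[0, 0, 0], [0, 60, 0], -1],
    [[0, 0, 0], [0, 60, 0], -1],
    [[0, 0, 0], [0, 60, 0], -1],
    [[0, 0, 0], [0, 60, 0], -1]
  ]
}}

```text
clock: 9.78
eef_pos: [416.4, -235.9, 252.3]
tool_rot: [-1.054, 1.57, 2.087]
force: [1.3, 0.1, 0.0]
width: 85.3
```

Request:
{"name": "jog_arm", "arguments": {
  "series": [
    [[10.5, 0, 0], [0, 40, 0], -1],
    [[10.5, 0, 0], [0, 0, 0], -1],
    [[0, 10, 0], [0, 0, 0], -1],
    [[0, 10, 0], [0, 0, 0], -1],
    [[0, 10, 0], [0, 0, 0], -1],
    [[0, 0, 0], [0, 0, 0], -1],
    [[0, 0, 0], [0, 0, 0], -1]
  ]
}}

```text
clock: 10.65
eef_pos: [418.2, -268.8, 255.9]
tool_rot: [-3.088, 1.191, -0.306]
force: [-0.5, -0.7, -1.0]
width: 85.3
```

```bash
cat > rel.py <<'E'
from h import *
from scipy.spatial.transform import Rotation as Rt
s=read_state(); R=Rt.from_euler('xyz',s['tool_rot']).as_matrix(); p=s['eef_pos']
def want(name,P): print(name,'shift tool',(R.T@(np.array(P)-p)).round(1))
xr=np.array([.9336,-.3584,0]); n=-.5*xr+np.array([0,0,.866]); yr=np.array([.3584,.9336,0])
E
python3 - <<'E'
from rel import *
print(p.round(1),s['qpos'].round(3),s['clock'],'tool x',R[:,0].round(3),'y',R[:,1].round(3),'want x',-n.round(3))
Rd=np.c_[-n,-yr,np.cross(-n,-yr)]; print('rot err deg tool',np.degrees(Rt.from_matrix(R.T@Rd).as_rotvec()).round(1))
cap=np.array([423,-314.5,92.8]); want('pre',cap+55*n); want('grasp',cap-14*n)
E
python3 pot.py c
```

```text
[ 418.2 -268.8  255.9] [ 0.54   0.295  0.051  2.239 -0.461  0.268 -0.919] 10.65 tool x [ 0.354 -0.112 -0.929] y [-0.348 -0.937 -0.02 ] want x [ 0.467 -0.179 -0.866]
rot err deg tool [0.1 8.2 1.3]
pre shift tool [103.9  43.2  49.1]
grasp shift tool [172.1  44.7  39.2]
top 185 mid [481.1  61.5  94. ] ext [56.  58.6 13.8] med [481.1  61.6  94.8]
scene 176 mid [475.8  62.1  92.3] ext [51.5 58.4 10.3] med [465.8  57.2  92.9]
[ 418.3 -268.7  255.8] [ 0.8  0.1 -0.1] 10.75
```

At this height the full 30° tilt stops at the q6 limit, giving about 22°. So I'll grip with a lesser tilt (about 10°, jaws still along the rack's y) and tilt back when placing.

Request:
{"name": "jog_arm", "arguments": {
  "series": [
    [[0, -10, 0], [0, 0, 0], -1],
    [[0, 0, 0], [0, 0, 0], -1],
    [[0, 0, 0], [0, 0, 0], -1]
  ]
}}

```text
clock: 11.12
eef_pos: [417.8, -267.7, 255.2]
tool_rot: [-3.04, 1.363, -0.255]
force: [-1.1, 0.5, -0.1]
width: 85.5
```

```bash
cat > g.py <<'E'
from rel import *
import sys
t=np.radians(float(sys.argv[1])); tx=np.sin(t)*xr-np.array([0,0,np.cos(t)])
Rd=np.c_[tx,-yr,np.cross(tx,-yr)]
print(p.round(1),'q',s['qpos'].round(2),s['clock'],'tilt',np.degrees(np.arcsin(R[:,0]@xr)).round(1),'rot err',np.degrees(Rt.from_matrix(R.T@Rd).as_rotvec()).round(1))
cap=np.array([423,-314.5,92.8]); G=cap-20*n-4*tx; want('pre',G-70*tx); want('grasp',G); print(G.round(1))
E
python3 g.py 10
```

```text
[ 417.8 -267.7  255.2] q [ 0.34  0.35  0.28  2.11 -0.33  0.53 -1.06] 11.125 tilt 11.8 rot err [ 0.5 -1.9  1.3]
pre shift tool [107.4  44.3   3.9]
grasp shift tool [177.3  45.9   6.2]
[ 431.7 -317.8   79.4]
```

Request:
{"name": "jog_arm", "arguments": {
  "series": [
    [[0.5, -2, 1], [0, 44, 4], -1],
    [[0, 0, 0], [50, 0, 0], -1],
    [[0, 0, 0], [50, 0, 0], -1],
    [[0, 0, 0], [0, 0, 0], -1],
    [[0, 0, 0], [0, 0, 0], -1]
  ]
}}

```text
clock: 11.75
eef_pos: [413.9, -314.7, 156.7]
tool_rot: [-3.111, 1.399, -0.339]
force: [-0.2, 0.6, -0.3]
width: 85.3
```

```bash
python3 g.py 10
python3 - <<'E'
from h import *
d=save('scene','s3.png'); cv2.imwrite('pics/s3c.png',cv2.resize(d['img'][110:260,120:300],None,fx=4,fy=4,interpolation=2)[:,:,::-1])
E
```

```text
[ 413.9 -314.7  156.7] q [ 0.51  0.55  0.17  2.12 -0.43  0.34 -0.9 ] 11.75 tilt 9.9 rot err [-0.2  0.1  0.3]
pre shift tool [ 9.2 -3.4 -4. ]
grasp shift tool [79.2 -3.1 -4.2]
[ 431.7 -317.8   79.4]
```

View pics/s3c.png

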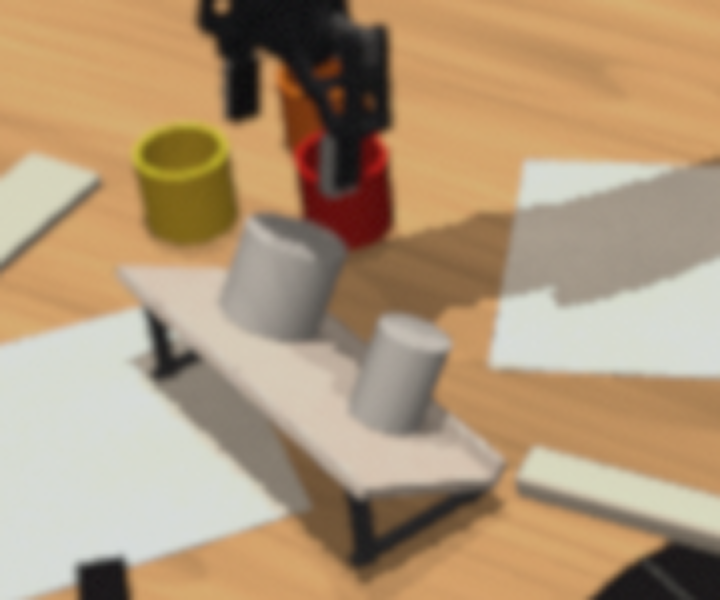

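The crop shows the jaws at (240,90) and (340,165), straddling the line up from the cover pot's closed end at (295,240). The red and orange cups are well behind. I'll descend partway and watch q6.

Request:
{"name": "jog_arm", "arguments": {
  "series": [
    [[0, 0, 0], [30, -3, -4], -1],
    [[0, 0, 0], [0, 0, 0], -1],
    [[0, 0, 0], [0, 0, 0], -1]
  ]
}}

```text
clock: 12.18
eef_pos: [424.3, -314.9, 128.3]
tool_rot: [-3.117, 1.398, -0.344]
force: [-0.7, 0.7, 0.4]
width: 85.8
```

```bash
python3 g.py 10
```

```text
[ 424.3 -314.9  128.3] q [ 0.52  0.61  0.14  2.12 -0.46  0.28 -0.88] 12.175 tilt 9.9 rot err [-0.1  0.1  0.2]
pre shift tool [-20.5   0.    0.7]
grasp shift tool [49.5  0.3  0.5]
[ 431.7 -317.8   79.4]
```

q6 is down to 0.28, so I'll take the tilt back to 3° before the last 50 mm.

Request:
{"name": "jog_arm", "arguments": {
  "series": [
    [[0, -7, 0], [0, 0, 0], -1],
    [[0, 0, 0], [0, 0, 0], -1],
    [[0, 0, 0], [0, 0, 0], -1]
  ]
}}

```text
clock: 12.55
eef_pos: [423.8, -314.1, 127.1]
tool_rot: [-3.042, 1.521, -0.268]
force: [-0.5, 0.8, 0.1]
width: 85.2
```

```bash
python3 g.py 3
```

```text
[ 423.8 -314.1  127.1] q [ 0.41  0.65  0.28  2.02 -0.41  0.48 -0.95] 12.55 tilt 2.9 rot err [-0.1  0.1  0.3]
pre shift tool [-21.9   0.6  -6.6]
grasp shift tool [48.1  0.9 -6.8]
[ 432.1 -318.    79.5]
```

Request:
{"name": "jog_arm", "arguments": {
  "series": [
    [[0, 0, 0], [8, 1, -7], -1],
    [[0, 0, 0], [20, 0, 0], -1],
    [[0, 0, 0], [20, 0, 0], -1],
    [[0, 0, 0], [0, 0, 0], -1],
    [[0, 0, 0], [0, 0, 0], -1]
  ]
}}

```text
clock: 13.18
eef_pos: [432.3, -319.0, 79.3]
tool_rot: [-3.04, 1.522, -0.267]
force: [0.0, -0.6, 0.3]
width: 85.8
```

```bash
python3 g.py 3; python3 -c "
from h import *
print(read_state()['force'])
d=save('scene','s4.png'); cv2.imwrite('pics/s4c.png',cv2.resize(d['img'][110:260,120:300],None,fx=4,fy=4,interpolation=2)[:,:,::-1])"
```

```text
[ 432.3 -319.    79.3] q [ 0.45  0.74  0.22  2.01 -0.45  0.39 -0.92] 13.175 tilt 2.8 rot err [-0.2  0.2  0.3]
pre shift tool [-70.2  -1.2   0.7]
grasp shift tool [-0.2 -0.8  0.5]
[ 432.1 -318.    79.5]
[ 0.01476241 -0.56196759  0.28995148]
```

View pics/s4c.png

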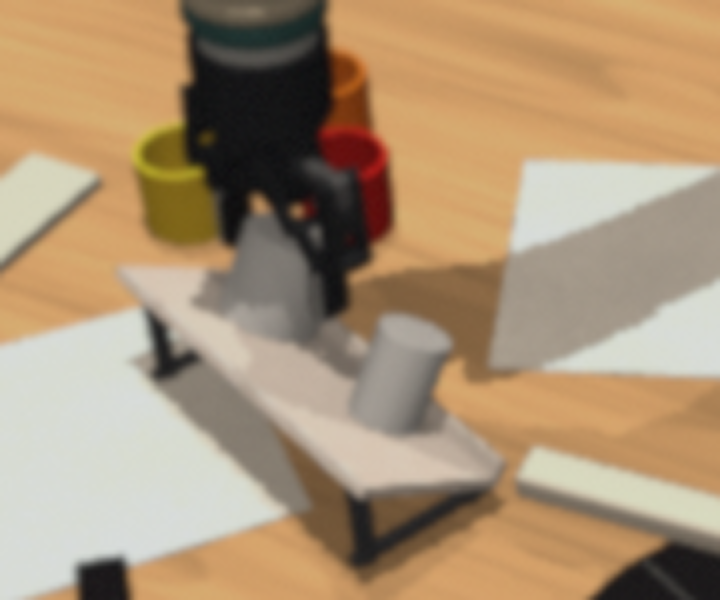

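The fingers straddle the cover pot, the near one at (330,290), and the slim pot stands clear. I'll close.

Request:
{"name": "jog_arm", "arguments": {
  "series": [
    [[0, 0, 0], [0, 0, 0], 1],
    [[0, 0, 0], [0, 0, 0], 1],
    [[0, 0, 0], [0, 0, 0], 1],
    [[0, 0, 0], [0, 0, 0], 1],
    [[0, 0, 0], [0, 0, 0], 1]
  ]
}}

```text
clock: 13.85
eef_pos: [432.7, -318.8, 80.3]
tool_rot: [-3.047, 1.521, -0.274]
force: [-1.6, 1.1, 9.1]
width: 59.6
```

Gripped at 59.6 mm. I'll lift square off the slope, then tilt the pot upright.

Request:
{"name": "jog_arm", "arguments": {
  "series": [
    [[0, 0, 0], [-18, 0, 9], 1],
    [[0, 0, 0], [-27, 0, 14], 1],
    [[0, 0, 0], [-50, 0, 0], 1],
    [[0, 0, 0], [-60, 0, 0], 1],
    [[0, -9, 0], [0, -20, 0], 1],
    [[0, -9, 0], [0, -30, 0], 1],
    [[0, -9, 0], [0, -30, 0], 1],
    [[0, 0, 0], [0, 0, 0], 1]
  ]
}}

```text
clock: 14.85
eef_pos: [435.5, -230.8, 231.2]
tool_rot: [-0.017, 1.146, 2.765]
force: [-0.7, -0.6, -1.2]
width: 59.3
```

Run:
```python
from rel import *
print(p.round(1),s['qpos'].round(2),s['width'],'tilt',np.degrees(np.arcsin(R[:,0]@xr)).round(1),'y',R[:,1].round(3),'x',R[:,0].round(3))
c0=p+4*R[:,0]
for n_ in('scene','top'):
    d=save(n_,n_+'_h.png'); q=cloud(d); im=d['img'].astype(int)
    w=(np.linalg.norm(q-c0,axis=2)<60)&(im.min(2)>85)&(im.max(2)-im.min(2)<30); P=q[w]; print(n_,len(P),P.min(0).round(0),P.max(0).round(0)) if len(P) else None
    np.save(n_+'_h.npy',P)
    if n_=='scene':
        v,u=np.where(w); cv2.imwrite('pics/hc.png',cv2.resize(d['img'][max(v.mean().astype(int)-60,0):][:120,int(u.mean())-70:int(u.mean())+70],None,fx=5,fy=5,interpolation=2)[:,:,::-1])
```

```text
[ 435.5 -230.8  231.2] [ 0.16  0.69  0.44  1.65 -0.21  1.28 -1.26] 59.312622990424295 tilt -24.3 y [-0.354 -0.935 -0.007] x [-0.383  0.152 -0.911]
scene 361 [ 402. -245.  194.] [ 461. -198.  248.]
top 151 [ 397. -280.  212.] [ 438. -225.  255.]
```

View pics/hc.png

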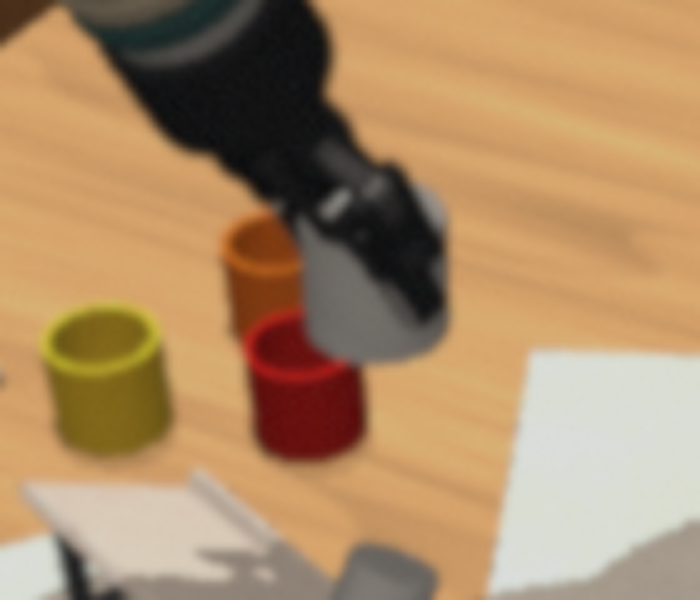

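The cover pot hangs nearly upright in the jaws at about (375,270). I'll compute the move to hover over the parts pot.

Run:
```python
from rel import *
from scipy.optimize import least_squares
P=np.load('scene_h.npy'); P=P[P[:,2]<240]
def f(v):
    a=np.array([v[2],v[3],1]);a/=np.linalg.norm(a); r=P-np.array([v[0],v[1],220]); return np.linalg.norm(r-np.outer(r@a,a),axis=1)-30
o=least_squares(f,[434,-230,0,0],loss='soft_l1',f_scale=2); print(o.x.round(3),np.abs(o.fun).mean().round(2), 'lean towards robot deg',np.degrees(-(o.x[2:]@xr[:2])).round(1),'side',np.degrees(o.x[2:]@yr[:2]).round(1))
T=Rt.from_rotvec(np.radians(-2.9)*R[:,1])  # world rot
want('hover (after no turn)',[482.5,61,231]); R2=R@Rt.from_rotvec(np.radians([0,-2.9,0])).as_matrix(); print('after turn',(R2.T@(np.array([482.5,61,231])-p)).round(1), 'down60',(R2.T@[0,0,-60]).round(1))
```

```text
[ 4.28744e+02 -2.27185e+02 -3.90000e-02  6.10000e-02] 0.96 lean towards robot deg 3.4 side 2.5
hover (after no turn) shift tool [  27.  -293.    52.6]
after turn [  29.6 -293.    51.2] down60 [ 53.4   0.3 -27.4]
```

Request:
{"name": "jog_arm", "arguments": {
  "series": [
    [[0, -3, 0], [0, -40, 0], 1],
    [[0, 0, 0], [6, -50, 10], 1],
    [[0, 0, 0], [6, -50, 10], 1],
    [[0, 0, 0], [6, -50, 10], 1],
    [[0, 0, 0], [6, -50, 11], 1],
    [[0, 0, 0], [6, -53, 10], 1],
    [[0, 0, 0], [0, 0, 0], 1],
    [[0, 0, 0], [0, 0, 0], 1]
  ]
}}

```text
clock: 15.95
eef_pos: [482.6, 59.2, 231.9]
tool_rot: [-0.008, 1.097, 2.764]
force: [-0.1, 0.1, -0.5]
width: 59.4
```

```bash
cat > fit.py <<'E'
from rel import *
from scipy.optimize import least_squares
import sys
print(p.round(1),'q',s['qpos'].round(2),'tilt',np.degrees(np.arcsin(R[:,0]@xr)).round(1),'y',R[:,1].round(3),s['clock'],s['force'].round(1))
c=p+4*R[:,0]+[0,0,20]   # cap centre expected
d=save('scene','f%s.png'%sys.argv[1]); q=cloud(d); im=d['img'].astype(int)
grey=(im.max(2)-im.min(2)<28)&(im.min(2)>80)
def fit(zlo,zhi,xy,lean,nm):
    w=grey&(np.hypot(q[...,0]-xy[0],q[...,1]-xy[1])<42)&(q[...,2]>zlo)&(q[...,2]<zhi); P=q[w]
    zm=(zlo+zhi)/2
    def f(v):
        a=np.array([v[2],v[3],1]) if lean else np.array([0,0,1.]); a/=np.linalg.norm(a); r=P-np.array([v[0],v[1],zm]); return np.linalg.norm(r-np.outer(r@a,a),axis=1)-30
    o=least_squares(f,[*xy]+([0,0] if lean else []),loss='soft_l1',f_scale=1.5)
    print(nm,len(P),o.x.round(3),'res',np.abs(o.fun).mean().round(2),'z',P[:,2].min().round(1),P[:,2].max().round(1)); return o.x
a=fit(c[2]-55,c[2]-6,c[:2],True,'cover lean'); a=fit(c[2]-55,c[2]-6,c[:2],False,'cover')
b=fit(45,90,(480.5,61.6),False,'parts side')
v,u=np.where(grey&(np.hypot(q[...,0]-480,q[...,1]-61)<42)&(q[...,2]>45)); 
y0,x0=int(v.mean())-60,int(u.mean())-70; cv2.imwrite('pics/f%sc.png'%sys.argv[1],cv2.resize(d['img'][max(y0,0):y0+120,x0:x0+140],None,fx=5,fy=5,interpolation=2)[:,:,::-1])
print('tool shift for world xy',(R.T@np.r_[b[:2]-a[:2],0]).round(1),(b[:2]-a[:2]).round(1),'down10',(R.T@[0,0,-10]).round(2))
E
python3 fit.py 1; python3 pot.py d
```

```text
[482.6  59.2 231.9] q [-0.27  0.68  0.36  1.67 -0.38  1.31 -1.68] tilt -27.1 y [-0.361 -0.932 -0.004] 15.95 [-0.1  0.1 -0.5]
cover lean 491 [ 4.75567e+02  6.17990e+01  4.00000e-03 -1.00000e-02] res 1.13 z 193.8 242.3
cover 491 [475.575  61.814] res 1.13 z 193.8 242.3
parts side 435 [485.235  63.375] res 2.35 z 45.1 89.8
tool shift for world xy [-3.8 -4.9 -7.5] [9.7 1.6] down10 [ 8.9   0.04 -4.56]
top 57 mid [467.4  54.9  94. ] ext [30.8 45.3 12.8] med [457.7  48.   94.3]
scene 178 mid [475.8  62.1  92. ] ext [51.7 58.6 10. ] med [465.8  57.9  92.8]
[482.8  58.9 231.6] [ 0.1  0.5 -1. ] 16.1
```

The cover hangs upright (lean under 1°). The scene fit puts its centre about 5 mm nearer the robot than I assumed along the tool's free direction. I'll check that with the top camera and a cleaner parts-pot fit.

Run:
```python
from rel import *
from scipy.optimize import least_squares
def circ(P,c,r): 
    o=least_squares(lambda v:np.hypot(P[:,0]-v[0],P[:,1]-v[1])-r,c,loss='soft_l1',f_scale=1); return o.x.round(1),np.abs(o.fun).mean().round(2),len(P)
d=dict(np.load('pics/f1.png.npz')); q=cloud(d); im=d['img'].astype(int); g=(im.max(2)-im.min(2)<28)
for lo,hi in((46,88),(46,75),(60,90)):
    c=np.array([480.5,61.7]); 
    for _ in range(3):
        rr=np.hypot(q[...,0]-c[0],q[...,1]-c[1]); w=g&(im.min(2)>60)&(rr>25)&(rr<36)&(q[...,2]>lo)&(q[...,2]<hi)&(q[...,0]>c[0]-5)
        o=circ(q[w],c,30); c=o[0]
    print('parts side',lo,hi,o)
for z in((88,100),): # rim top ring, inner r25 outer r30 -> mean 27.5
    rr=np.hypot(q[...,0]-480.5,q[...,1]-61.7); w=(rr<36)&(rr>20)&(q[...,2]>z[0])&(q[...,2]<z[1]); print('scene rim',circ(q[w],[480,61],27.5))
a=dict(np.load('pics/top_b.png.npz')); q=cloud(a); rr=np.hypot(q[...,0]-480.5,q[...,1]-61.7); w=(rr<36)&(rr>20)&(q[...,2]>92)&(q[...,2]<98); print('top rim',circ(q[w],[480,61],27.5))
t=dict(np.load('pics/top_d.png.npz')); q=cloud(t); w=(np.hypot(q[...,0]-478,q[...,1]-61)<50)&(q[...,2]>240)&(q[...,2]<258); P=q[w]; v,u=np.where(w); print('top cap',len(P),P.min(0).round(1),P.max(0).round(1),u.min(),u.max(),v.min(),v.max())
x0,y0=int(u.mean())-35,int(v.mean())-30; i=t['img'][y0:y0+60,x0:x0+70]; m=w[y0:y0+60,x0:x0+70]; j=i.copy(); j[m]=[255,0,0]
print(x0,y0); cv2.imwrite('pics/tc.png',np.hstack([cv2.resize(k,None,fx=5.5,fy=5.5,interpolation=0) for k in(np.clip(i*1.5,0,255).astype(np.uint8),j)])[:,:,::-1])
```

```text
parts side 46 88 (array([480.9,  61.7]), np.float64(0.89), 137)
parts side 46 75 (array([480.9,  61.8]), np.float64(0.87), 130)
parts side 60 90 (array([481. ,  61.3]), np.float64(0.84), 33)
scene rim (array([483.1,  62.4]), np.float64(1.42), 165)
top rim (array([480.6,  62.4]), np.float64(1.41), 136)
top cap 539 [446.2  13.  240.3] [500.   81.8 257.9] 198 232 157 184
176 141
```

View pics/tc.png

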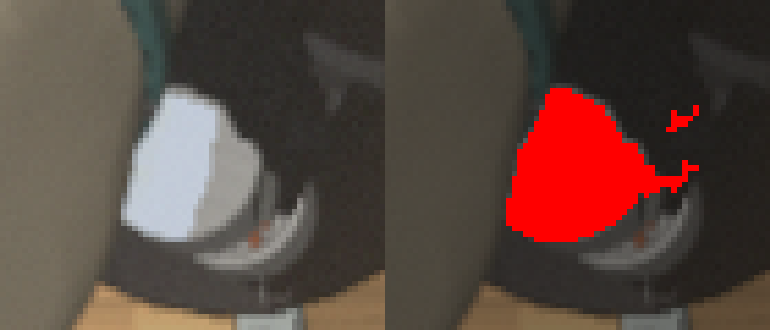

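The top view shows the white closed end at (124–262, 88–240) in the crop, with its near edge at x≈446. Its centre is therefore about 476, matching the scene fit (475.6,61.8). The parts pot is at (480.9,61.8), so I shift +5.2 mm in x and go down 70 mm, then re-check.

Request:
{"name": "jog_arm", "arguments": {
  "series": [
    [[0, 0, 0], [-2, -2, -4.5], 1],
    [[0, 0, 0], [27, 0, -13.5], 1],
    [[0, 0, 0], [27, 0, -13.5], 1],
    [[0, 0, 0], [9, 0, -5], 1],
    [[0, 0, 0], [0, 0, 0], 1],
    [[0, 0, 0], [0, 0, 0], 1]
  ]
}}

```text
clock: 16.85
eef_pos: [488.7, 61.3, 161.2]
tool_rot: [-0.012, 1.097, 2.762]
force: [-0.2, -0.5, 0.2]
width: 59.1
```

```bash
cat > fit2.py <<'E'
from rel import *
from scipy.optimize import least_squares
import sys
print(p.round(1),'tilt',np.degrees(np.arcsin(R[:,0]@xr)).round(1),s['clock'],s['force'].round(1))
d=save('scene','g%s.png'%sys.argv[1]); q=cloud(d); im=d['img'].astype(int); g=(im.max(2)-im.min(2)<28)&(im.min(2)>60)
def side(lo,hi,c,nm):
    for _ in range(4):
        rr=np.hypot(q[...,0]-c[0],q[...,1]-c[1]); w=g&(rr>25)&(rr<36)&(q[...,2]>lo)&(q[...,2]<hi)&(q[...,0]>c[0]-5); P=q[w]
        o=least_squares(lambda v:np.hypot(P[:,0]-v[0],P[:,1]-v[1])-30,c,loss='soft_l1',f_scale=1); c=o.x
    print(nm,c.round(1),np.abs(o.fun).mean().round(2),len(P),P[:,2].min().round(1),P[:,2].max().round(1)); return c
m=p[2]-38.5
a=side(m+3,m+48,(480,62),'cover'); b=side(46,88,(480.9,61.7),'parts')
print('world',(b-a).round(1),'tool',(R.T@np.r_[b-a,0]).round(1),'mouth est',m.round(1))
cv2.imwrite('pics/g%sc.png'%sys.argv[1],cv2.resize(d['img'][155:275,250:390],None,fx=5,fy=5,interpolation=2)[:,:,::-1])
E
python3 fit2.py 1
```

```text
[488.7  61.3 161.2] tilt -27.2 16.85 [-0.2 -0.5  0.2]
cover [481.6  64.1] 0.83 386 125.9 170.7
parts [480.8  61.6] 0.76 129 46.1 86.6
world [-0.9 -2.5] tool [-0.1  2.6 -0.1] mouth est 122.7
```

View pics/g1c.png

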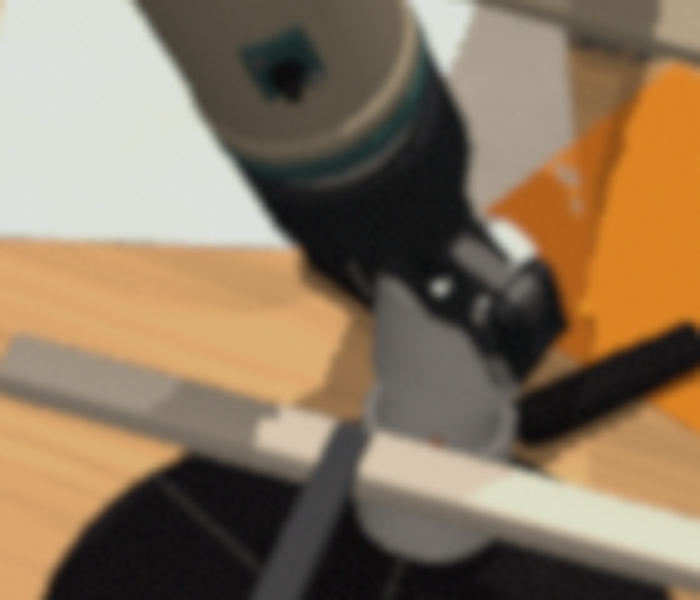

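The crop shows the cover just above the parts pot's open rim at (440,420), clear of the lamp bar. It needs 2.6 mm along tool y. I'll correct that and lower close to contact.

Request:
{"name": "jog_arm", "arguments": {
  "series": [
    [[0, 0, 0], [0, 2.5, 0], 1],
    [[0, 0, 0], [9, 0, -4.5], 1],
    [[0, 0, 0], [9, 0, -4.5], 1],
    [[0, 0, 0], [0, 0, 0], 1],
    [[0, 0, 0], [0, 0, 0], 1]
  ]
}}

```text
clock: 17.52
eef_pos: [486.8, 59.3, 140.0]
tool_rot: [-0.01, 1.095, 2.764]
force: [-0.3, 1.0, -0.4]
width: 59.5
```

```bash
python3 fit2.py 2
```

```text
[486.8  59.3 140. ] tilt -27.3 17.525 [-0.3  1.  -0.4]
cover [479.8  62.3] 0.87 356 104.7 149.2
parts [480.8  61.6] 0.83 134 46.0 87.5
world [ 1.  -0.7] tool [-0.5  0.3 -1. ] mouth est 101.5
```

Request:
{"name": "jog_arm", "arguments": {
  "series": [
    [[0, 0, 0], [-0.5, 0.3, -1], 1],
    [[0, 0, 0], [1.8, 0, -0.9], 1],
    [[0, 0, 0], [1.8, 0, -0.9], 1],
    [[0, 0, 0], [0, 0, 0], 1]
  ]
}}

```text
clock: 18.08
eef_pos: [487.6, 58.8, 136.0]
tool_rot: [-0.01, 1.095, 2.764]
force: [-0.1, 0.0, -0.8]
width: 59.4
```

Request:
{"name": "jog_arm", "arguments": {
  "series": [
    [[0, 0, 0], [0.9, 0, -0.5], 1],
    [[0, 0, 0], [0, 0, 0], 1],
    [[0, 0, 0], [0, 0, 0], 1]
  ]
}}

```text
clock: 18.45
eef_pos: [487.8, 58.7, 135.1]
tool_rot: [-0.011, 1.095, 2.764]
force: [-0.3, -0.0, -0.4]
width: 59.1
```

Request:
{"name": "jog_arm", "arguments": {
  "series": [
    [[0, 0, 0], [0.9, 0, -0.5], 1],
    [[0, 0, 0], [0, 0, 0], 1],
    [[0, 0, 0], [0, 0, 0], 1]
  ]
}}

```text
clock: 18.82
eef_pos: [487.9, 58.7, 134.2]
tool_rot: [-0.011, 1.095, 2.764]
force: [-0.5, 0.4, 0.4]
width: 59.2
```

Request:
{"name": "jog_arm", "arguments": {
  "series": [
    [[0, 0, 0], [0.9, 0, -0.5], 1],
    [[0, 0, 0], [0, 0, 0], 1],
    [[0, 0, 0], [0, 0, 0], 1]
  ]
}}

```text
clock: 19.2
eef_pos: [487.9, 58.8, 134.0]
tool_rot: [-0.012, 1.095, 2.763]
force: [0.3, -0.4, 6.2]
width: 59.8
```

Request:
{"name": "jog_arm", "arguments": {
  "series": [
    [[0, 0, 0], [0.9, 0, -0.5], 1],
    [[0, 0, 0], [0, 0, 0], 1],
    [[0, 0, 0], [0, 0, 0], 1]
  ]
}}

```text
clock: 19.58
eef_pos: [487.9, 58.8, 134.0]
tool_rot: [-0.013, 1.094, 2.761]
force: [0.3, -1.1, 12.6]
width: 59.1
```

```bash
python3 fit2.py 3
```

```text
[487.9  58.8 134. ] tilt -27.3 19.575 [ 0.3 -1.1 12.6]
cover [480.9  61.7] 0.89 330 98.7 143.2
parts [480.7  61.6] 0.9 130 46.3 87.7
world [-0.1 -0.1] tool [0.  0.1 0.1] mouth est 95.5
```

Contact is made at z=134 with 12.6 N, and the centres agree within 0.2 mm. I'll ease to about 6 N, open, and rise straight up.

Request:
{"name": "jog_arm", "arguments": {
  "series": [
    [[0, 0, 0], [-0.9, 0, 0.5], 1],
    [[0, 0, 0], [0, 0, 0], 0.2],
    [[0, 0, 0], [0, 0, 0], -0.3],
    [[0, 0, 0], [0, 0, 0], -1],
    [[0, 0, 0], [0, 0, 0], -1],
    [[0, 0, 0], [0, 0, 0], -1],
    [[0, 0, 0], [0, 0, 0], -1]
  ]
}}

```text
clock: 20.5
eef_pos: [487.8, 58.7, 132.9]
tool_rot: [-0.01, 1.095, 2.764]
force: [-1.0, 0.5, 0.7]
width: 85.3
```

```bash
python3 fit2.py 4
```

```text
[487.8  58.7 132.9] tilt -27.3 20.5 [-1.   0.5  0.7]
cover [481.1  61.4] 0.86 334 98.3 142.3
parts [481.1  61.9] 0.89 136 46.0 86.7
world [-0.1  0.5] tool [ 0.1 -0.4  0.2] mouth est 94.4
```

Released, with no shift. I'll rise and withdraw.

Request:
{"name": "jog_arm", "arguments": {
  "series": [
    [[0, 0, 0], [-13, 0, 7], -1],
    [[0, 0, 0], [-27, 0, 14], -1],
    [[0, 0, 0], [-45, 0, 23], -1],
    [[0, 0, 0], [-45, 0, 23], -1],
    [[0, 0, 0], [0, 50, 20], -1],
    [[0, 0, 0], [0, 60, 20], -1],
    [[0, 0, 0], [0, 60, 0], -1],
    [[0, 0, 0], [0, 60, 0], -1]
  ]
}}

```text
clock: 21.55
eef_pos: [371.2, -144.8, 297.6]
tool_rot: [-0.012, 1.097, 2.763]
force: [1.8, -1.5, -0.5]
width: 85.7
```

Request:
{"name": "jog_arm", "arguments": {
  "series": [
    [[0, 0, 0], [0, 60, 0], -1],
    [[0, 0, 0], [0, 0, 0], -1],
    [[0, 0, 0], [0, 0, 0], -1]
  ]
}}

```text
clock: 21.92
eef_pos: [350.7, -198.8, 296.6]
tool_rot: [-0.013, 1.096, 2.761]
force: [1.3, 0.5, 0.5]
width: 85.4
```

```bash
python3 fit2.py 5
python3 - <<'E'
from h import *
t=save('top','t_end.png'); q=cloud(t)
P=q[(np.hypot(q[...,0]-481,q[...,1]-62)<40)&(q[...,2]>143)&(q[...,2]<157)]; m=(P.min(0)+P.max(0))/2
n=np.linalg.svd(P-P.mean(0))[2][2]; print('cap',len(P),m.round(1),np.ptp(P,axis=0).round(1),'medz',np.median(P[:,2]),'lean deg',np.degrees(np.arccos(abs(n[2]))).round(1))
d=m[:2]-[566.3,68.8]; print('angle',np.degrees(np.arctan2(-d[1],-d[0])).round(2),'vs 5.07')
s=dict(np.load('pics/g5.png.npz'))['img'][130:280,230:410]; tt=t['img'][110:220,180:312]
cv2.imwrite('pics/end.png',np.hstack([cv2.resize(x,(400,333),interpolation=2) for x in(s,tt)])[:,:,::-1])
E
```

```text
[ 350.7 -198.8  296.6] tilt -27.2 21.925 [1.3 0.5 0.5]
cap 588 [480.8  61.7 150. ] [56.5 58.9 12.3] medz 150.34599207650683 lean deg 0.6
angle 4.76 vs 5.07fit2.py:10: RuntimeWarning: Mean of empty slice.
  print(nm,c.round(1),np.abs(o.fun).mean().round(2),len(P),P[:,2].min().round(1),P[:,2].max().round(1)); return c
  ret = ret.dtype.type(ret / rcount)
Traceback (most recent call last):
  File "fit2.py", line 12, in <module>
    a=side(m+3,m+48,(480,62),'cover'); b=side(46,88,(480.9,61.7),'parts')
  File "fit2.py", line 10, in side
    print(nm,c.round(1),np.abs(o.fun).mean().round(2),len(P),P[:,2].min().round(1),P[:,2].max().round(1)); return c
                                                             ~~~~~~~~~~^^
ValueError: zero-size array to reduction operation minimum which has no identity
```

View pics/end.png

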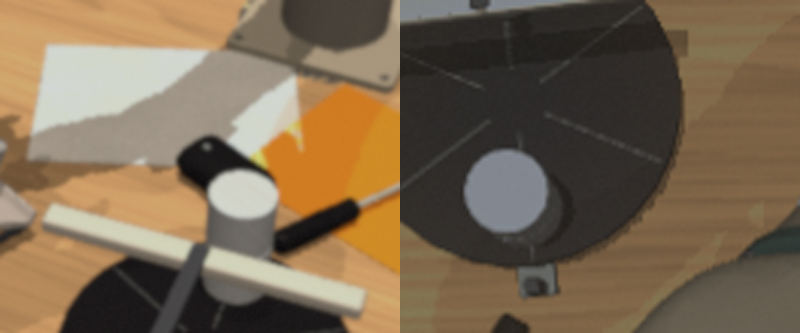

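The closed pair stands upright at the pointer: in the left crop the stack is at (240,235), in the right crop the closed end is at (507,190) above the pointer at (537,283). The cap is level at 150 mm, so the rims meet. I'm handing in.

```bash
python3 -c "
from cell import *
print(read_state()['clock']); print(finish_job())"
```

```text
22.025
the job is handed in; nothing more can be done
None
```

The parts pot stands closed at the pointer with the empty pot mouth-down on it. I handed the job in at 22 s; `finish_job()` gives no verdict.

**What I did:**
- **Crank:** I turned it about 1.5 turns clockwise to bring the parts pot round to the pointer.
- **Cover pot:** I gripped it on the rack, lifted it off, tilted it upright and lowered it until the rims touched, at about 12 N. I eased the force and opened the jaws only after that.
- **Left alone:** I did not touch the slim pot or the coloured look-alikes.

**Last checks:**
- **Cover:** its closed end is level to about 0.6° and 150 mm above the table, which is the height expected with the rims meeting.
- **Fit:** the two pot centres agreed to about 0.5 mm after release.
- **Pointer line:** the pair sits at 4.8° against the pointer line's 5.1°, about 0.5 mm off.

**Checks that failed or disagreed:**
- **Tilt:** the arm could not reach the full 30° tilt because of a wrist joint limit. I gripped at about 3° and made up the tilt when placing.
- **Cover position:** my first estimate of where the pot sat in the jaws was about 5 mm out. I measured it again with both cameras over the parts pot and corrected it before lowering.
- **Last side-on fit:** it failed because its height window follows the gripper, which had already moved away. I used the top camera and the final picture instead.

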